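# Stack a lamp pod in its nest and hold the recessed test button with a stylus

### The arm

A 6-joint arm with a two-finger parallel gripper is mounted at the origin on the work surface. World frame = base frame: x ahead of the robot, y to its left, z up, the work surface at z = 0. Lengths are in m, angles in rad, forces in N, time in s.
With the tool pointing down it reaches from about 0.275 to 0.725 m from the base axis. Payload 5.6 kg.
Tool frame: the origin (TCP) lies midway between the tips of the shut fingers; the grasp point (between the pads) lies 19 mm behind it; z points along the fingers, y is the line along which they close (so a half turn about z gives the same grasp; the last joint's range is limited). The gripper opens to 85 mm and grips with 20 to 120 N. Pads are 22 mm wide; open, the fingers measure 114 mm over their backs; the gripper's body (76 mm by 85 mm) begins 54 mm behind the grasp point. The pads swing forward as they close: fully open they stand 13 mm farther back than shut.
Start: joints at [-1.005, 0.255, 0.108, 0, -1.424, -0.285], TCP at [0.152, -0.528, 0.231] pointing down, gripper open.
Joint ranges: [-2.95, 2.95], [-1.21, 1.97], [-1.09, 1.5], [-2.87, 1.71], [-2.94, -0.07], [-3.05, 3.05]. Speed limits (rad/s): [2.57, 2.57, 3.14, 3.14, 3.14, 3.14].

### API

Orientations are given as a unit quaternion [w, x, y, z].
In Python, from plant import telemetry, imaging, job_done gives the robot as it stands.
- The arm moves only by the tool drive_tool, never from a script. Its argument "deltas" is text: rows parted by semicolons, each of 7 numbers parted by spaces: the shift along the tool's x, y, z normalised to -1 to 1, where 1 is 0.4 m, then the turn, a rotation vector about the tool's x, y, z normalised to -1 to 1, where 1 is 0.12 rad, then the opening, from 0 (shut) to 1 (fully open). In form: dx dy dz wx wy wz hand; .... A call has 1 to 12 rows; each row shifts and turns the commanded pose from where the row before left it, along the tool's axes as they then stand; what a row does not reach is not made up. A row lasts 1/8 s, in which the tool goes at most 62.5 mm and 10.7 degrees, less where a joint would pass 70% of its speed; a pose out of reach is approached as far as the arm can. A call with a number of a shift or a turn outside -1 to 1 is refused whole. A call with a gripper value outside its range is refused whole. The fingers move at their own pace and stop on an object; "force" is the grip in N (left out, the last holds). Time passes only in rows, so rows that do not move let the fingers close. It gives the time, the measured TCP pose, the force, the opening and the grip force at its end, in the units of the state.
- telemetry.get_obs(): the state, without advancing time (a new reading comes with each control period).
- imaging.camera(name): name is "scene" or "side" or "wrist"; returns a dict with "pixels" (384x512x3 uint8, red, green, blue), "range_z" (384x512 float32, m along the optical axis (not along the pixel's ray), 0 where there is no reading), "fx", "fy", "cx", "cy" (pixels), "dist_coeffs" ([k1, k2, p1, p2, k3] as OpenCV has them; the pictures are not rectified), "extrinsics" (4x4, takes a point from world to camera coordinates); the wrist camera has in their place "mount" (4x4, takes a point from camera to tool coordinates, whose origin is the TCP and whose axes are the flange's). Camera axes: x right, y up, looking along -z (the intrinsics and any distortion apply to the point x, -y, -z); pixel columns grow to the right and rows downward; lengths in m; the calibration is good to about 2 mm. A picture is of the moment at which its call begins: read the wrist's pose just before it.
- job_done(): hands the job in; it is judged then, once.
The state is a dict: "t": time; "joint_pos": joint angles; "qd": joint speeds; "effort": joint torques, N m; "position": TCP position; "ee_rot": TCP orientation; "ft_force": force on the tool from outside, world axes, zero at the start; "wrist_torque": the same for the moment, N m; "gripper_width": opening from 0.0 (shut) to 1.0 (fully open); "grasp_force": force on a finger pad.
Only numpy, scipy, OpenCV 4.12 (cv2) and the standard library are available. Lean on these libraries where they do the work, as an engineer would, in place of code of your own. Each camera call takes 0.05 s, during which the arm holds its last target. There are 200 camera calls.

### The job

Build up the lamp pod in the four-post nest on the bench: first the grooved body, then the spacer ring, then the top disc with its stud upward, each lying flat and fully down on the one below. Then take the stylus from its block, reach it down through the round hole in the top of the test box and press the recessed button right down; finish while still gripping the stylus and holding the button down with it. Leave the other things on the bench where they are.

Things in the scene. Friction and masses are not known exactly. Their poses are not given: they have to be found in the camera images.
- nest: Fixed nest: aluminium plate 96 x 96 x 12 mm with four upright steel posts, 10 mm thick, on its diagonals 34.5 mm from the centre, 60 mm tall above the plate; their top 14 mm tapers to 3 mm. Between them: a round pocket 59 mm across. Fingers pass between posts along its x or y axis (gaps 38 mm). Origin: centre of the underside, on the bench; z up; x, y parallel to the sides.
- nest_floor (a point): Centre of the pocket's floor: the plate's top surface, 12 mm above the bench; axes as the nest.
- pod_body: Loose lamp pod body, a solid aluminium cylinder 56 mm diameter, 22 mm high, with three dark grooves round its side and a white round patch on top, about 140 g. Origin: centre of its underside; z up.
- spacer: Loose spacer: flat aluminium ring, 56 mm outside, 30 mm bore, 14 mm high, about 50 g. Origin: centre of its underside; z up. Belongs on the body, underside 22 mm above the pocket floor.
- top_disc: Loose top disc: solid aluminium disc 56 mm diameter, 12 mm thick, with a small stud (12 mm diameter, 5 mm high) in the middle of its top, about 80 g. Starts stud upward. Origin: centre of its underside; z up. Belongs on the spacer, underside 36 mm above the pocket floor.
- test_box: Fixed grey test box 80 x 80 mm, 50 mm high, with one round hole in the middle of its top. Origin: centre of its underside; z up.
- aperture (a point): Centre of the mouth of the hole in the test box's top, 50 mm above the bench. The hole is 15 mm in diameter with a 3 mm chamfer and runs straight down; the button's face lies 20 mm below the mouth.
- button (a joint): The recessed push button at the bottom of the hole, face 13 mm in diameter, 30 mm above the bench when not pressed. Value: 0 = up, grows to 0.006 m = fully down. Straight travel of 6 mm against a spring: 3 N to start it, 6 N fully down; it springs back when let go.
- stylus_block: Fixed wooden block 50 x 50 mm, 55 mm high, with an 11 mm hole down its middle in which the stylus stands. Origin: centre of its underside.
- stylus: Loose steel stylus, about 60 g, upright in its block. From the tip up: shank 7 mm thick, 45 mm long; collar 20 mm across, 4 mm thick, resting on the block; dark round handle 14 mm thick, 49 to 95 mm above the tip, standing free above the block. Origin: the tip, on the axis; z runs up to the handle.
- stylus_tip (a point): The tip of the stylus's shank (10 mm above the bench while it stands in its block).
- tile: Bystander: loose white ceramic tile 100 x 100 x 8 mm. Origin: centre of its underside.
- prism: Bystander: loose violet-tinged glass prism standing on end, triangular, sides about 42 mm, 30 mm high. Origin: centre of its underside.
- loupe: Bystander: loose chrome loupe standing upright, 38 mm diameter, 34 mm high. Origin: centre of its underside.
- burner_cover: Bystander: loose domed copper burner cover, 92 mm diameter, 66 mm high. Origin: centre of its underside.
- grease_jar: Bystander: loose closed jar, 60 mm diameter, 75 mm high. Origin: centre of its underside.
- driver: Bystander: loose screwdriver lying on the bench. Origin: on the bench below its middle.

How it is judged:
On the way, in this order (a step that is already met when the one before it is completed fails the run):
1. the body is released flat on the pocket floor (horizontal distance between pod_body and nest_floor below 0.004 m and z of pod_body in the frame of nest_floor between -0.002 and 0.002 m and angle between pod_body's own z axis and vertical below 0.06 rad and contact force between the fingers and pod_body below 0.2 N and linear speed of pod_body below 0.02 m/s), for 0.2 s.
2. the spacer is released flat on the body, inside the posts (all of step 1 and horizontal distance between spacer and nest_floor below 0.004 m and z of spacer in the frame of nest_floor between 0.02 and 0.024 m and angle between spacer's own z axis and vertical below 0.06 rad and contact force between the fingers and spacer below 0.2 N and linear speed of spacer below 0.02 m/s), for 0.2 s.
3. the top disc is released flat on the spacer, stud up (all of step 2 and horizontal distance between top_disc and nest_floor below 0.004 m and z of top_disc in the frame of nest_floor between 0.034 and 0.038 m and angle between top_disc's own z axis and vertical below 0.06 rad and contact force between the fingers and top_disc below 0.2 N and linear speed of top_disc below 0.02 m/s), for 0.2 s.
4. the stylus is gripped and its tip is inside the hole of the test box (contact force between the fingers and stylus above 2 N and z of stylus_tip in the frame of aperture below -0.015 m and horizontal distance between stylus_tip and aperture below 0.008 m), for 0.1 s.
At the end, for the whole second after the job is handed in: Body, spacer and top disc stacked in order in the pocket: each within 4 mm of its centre line, 2 mm of its seated height, 0.06 rad of upright, still, not touched by the fingers. The gripped stylus (over 2 N) is in the hole, pushes with over 2 N and keeps the button more than 4.5 mm down (all of step 3 and all of step 4 and value of joint button above 0.0045 m and contact force between stylus and test_box above 2 N); the arm keeps its last pose, push and grip.
It fails at once if a bystander (tile, prism, loupe, burner cover, jar or screwdriver) is moved more than 30 mm (distance of any of tile, prism, loupe, burner_cover, grease_jar, driver from where it was at the start of the episode above 0.03 m).
It also fails if it takes over 67 s, if anything falls off the work surface, if the arm or the gripper's body presses on something with over 40 N, if the wrist force passes 120 N, or if a joint passes its speed limit or range.

## Working session

There is one attempt and no reset: what is moved stays moved. The work goes in short steps, Python scripts to look and compute and a tool call to move; the robot and the scene stay as the last step left them, time stands still between calls to the robot, and variables do not carry over. Pictures are saved under pics/ and viewed, at most 10 in all, crops included, and the job is handed in when it is done.

Besides the shell and the picture viewer there is one more tool, called as name(argument=value, ...) on one line, values as JSON. drive_tool: Moves the arm, as the interface text tells. Its arguments: {"type":"object","properties":{"deltas":{"type":"string"},"force":{"type":"number"}},"required":["deltas"]}

```bash
mkdir -p pics; ls; cat > h.py <<'E'
import numpy as np, cv2
from plant import telemetry, imaging, job_done
def cam(n):
    o=telemetry.get_obs(); c=imaging.camera(n); c['o']=o; return c
def T_wc(c):
    "camera->world"
    if 'mount' in c:
        from scipy.spatial.transform import Rotation as R
        w,x,y,z=c['o']['ee_rot']; T=np.eye(4); T[:3,:3]=R.from_quat([x,y,z,w]).as_matrix(); T[:3,3]=c['o']['position']
        return T@np.asarray(c['mount'])
    return np.linalg.inv(np.asarray(c['extrinsics']))
def K(c): return np.array([[c['fx'],0,c['cx']],[0,c['fy'],c['cy']],[0,0,1.]])
def rays(c,uv):
    p=cv2.undistortPoints(np.asarray(uv,float).reshape(-1,1,2),K(c),np.asarray(c['dist_coeffs'],float)).reshape(-1,2)
    T=T_wc(c); d=np.c_[p[:,0],-p[:,1],-np.ones(len(p))]
    return T[:3,3],d@T[:3,:3].T   # scaled so depth=1
def onplane(c,uv,z):
    o,d=rays(c,uv); return o+d*((z-o[2])/d[:,2])[:,None]
def cloud(c):
    h,w=c['range_z'].shape; u,v=np.meshgrid(np.arange(w),np.arange(h))
    o,d=rays(c,np.c_[u.ravel(),v.ravel()]); return (o+d*c['range_z'].reshape(-1,1)).reshape(h,w,3)
def proj(c,P):
    T=np.linalg.inv(T_wc(c)); q=np.atleast_2d(P)@T[:3,:3].T+T[:3,3]
    q=q*[1,-1,-1]
    return cv2.projectPoints(q,np.zeros(3),np.zeros(3),K(c),np.asarray(c['dist_coeffs'],float))[0].reshape(-1,2)
def save(c,n): cv2.imwrite('pics/'+n,c['pixels'][:,:,::-1])
E
python3 - <<'E'
from h import *
import pickle
cs={n:cam(n) for n in('scene','side','wrist')}
pickle.dump(cs,open('c0.pkl','wb'))
for n,c in cs.items(): save(c,n+'0.png'); print(n,c['fx'],c['dist_coeffs'],T_wc(c)[:3,3].round(3),-T_wc(c)[:3,2].round(2),(c['range_z']>0).mean())
print(cs['scene']['o'])
E
```

```text
pics
scene 443.6303677056021 [0.00455201 0.         0.         0.         0.        ] [ 1.471 -0.486  1.118] [-0.62  0.34 -0.71] 0.9958597819010416
side 370.1738010823201 [0.00843788 0.         0.         0.         0.        ] [0.28  0.764 0.747] [ 0.27 -0.71 -0.65] 0.9959564208984375
wrist 343.9722533797747 [-0.09095635  0.          0.          0.          0.        ] [ 0.079 -0.55   0.374] [ 0.29  0.08 -0.95] 0.9958902994791666
{'t': 0.0, 'joint_pos': array([-1.00541146e+00,  2.55738131e-01,  1.07001052e-01, -4.76878434e-04,
       -1.42389221e+00, -2.84601808e-01]), 'qd': array([ 0.00122588, -0.0017128 ,  0.00017553,  0.00056579, -0.00150282,
       -0.00013584]), 'effort': array([-7.55296310e-05, -3.86633384e+01,  2.37941301e+01,  5.36533087e+00,
       -5.87887262e-03,  5.78546150e-06]), 'position': array([ 0.15233   , -0.52796787,  0.23039876]), 'ee_rot': array([-1.63019307e-04, -1.39895965e-01,  9.90165756e-01,  9.32191448e-04]), 'ft_force': array([-0.37594971, -0.4823427 ,  0.05410397]), 'wrist_torque': array([ 0.01721401,  0.0217589 , -0.00886325]), 'grasp_force': 0.0, 'gripper_width': 0.9962346070539806}
```

View pics/scene0.png

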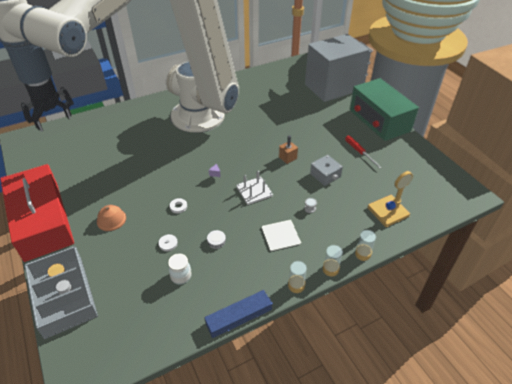

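View pics/side0.png

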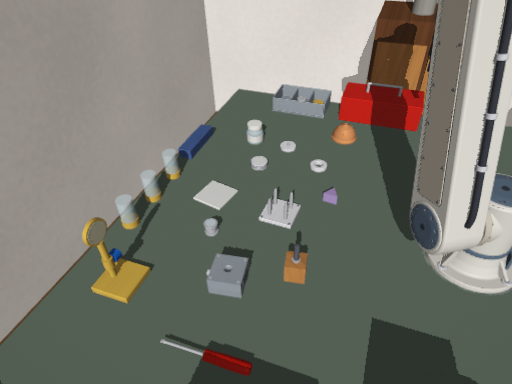

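The scene view shows the nest at about (255,188), the spacer at (178,206), the top disc at (168,243) and the pod body or a similar object at (216,240). The stylus block is at (288,150) and the test box at (327,168). Next I'll measure them from the point clouds of both views.

```bash
python3 - <<'E'
from h import *
import pickle
cs=pickle.load(open('c0.pkl','rb'))
seeds={'scene':dict(nest=(255,189),ring=(178,206),disc=(168,243),body=(216,240),block=(288,152),box=(325,170),loupe=(311,206),tile=(281,235),prism=(214,171),cover=(111,216),jar=(179,268),driver=(363,151)),
'side':dict(nest=(281,211),ring=(318,166),disc=(288,147),body=(259,163),block=(296,265),box=(229,275),loupe=(211,228),prism=(331,196),jar=(255,132),tile=(216,195),cover=(345,134),driver=(215,360))}
for n in seeds:
    c=cs[n]; P=cloud(c); m=((P[...,2]>0.005)&(P[...,2]<0.2)&(c['range_z']>0)).astype(np.uint8)
    # bench residual
    b=P[(np.abs(P[...,2])<.02)&(c['range_z']>0)]; print(n,'bench z median',np.median(b[:,2]).round(4))
    k,l,st,ce=cv2.connectedComponentsWithStats(m)
    for nm,(u,v) in seeds[n].items():
        w=l[v-3:v+4,u-3:u+4]; w=w[w>0]
        if not len(w): print(nm,'none');continue
        i=np.bincount(w).argmax(); Q=P[l==i]
        zt=np.percentile(Q[:,2],97); top=Q[(Q[:,2]>zt-.006)]
        print(nm,len(Q),'ztop',zt.round(4),'min',Q.min(0).round(3),'max',Q.max(0).round(3),'topmid',((top.min(0)+top.max(0))/2).round(4))
I=[c['pixels'] for c in cs.values()]
a=cv2.resize(I[0][125:265,130:350],None,fx=3,fy=3,interpolation=cv2.INTER_CUBIC)
cv2.imwrite('pics/a.png',a[:,:,::-1])
E
```

```text
scene bench z median 0.0003
nest 618 ztop 0.0619 min [ 0.424 -0.045  0.005] max [0.559 0.055 0.072] topmid [0.5089 0.0037 0.0642]
ring 149 ztop 0.018 min [ 0.424 -0.282  0.005] max [ 0.484 -0.229  0.021] topmid [ 0.4527 -0.2556  0.0166]
disc 223 ztop 0.0167 min [ 0.556 -0.368  0.005] max [ 0.613 -0.302  0.02 ] topmid [ 0.5866 -0.338   0.0152]
body 256 ztop 0.026 min [ 0.608 -0.229  0.005] max [ 0.677 -0.173  0.027] topmid [ 0.648  -0.2005  0.0237]
block 327 ztop 0.1008 min [0.375 0.17  0.005] max [0.438 0.23  0.105] topmid [0.4066 0.1993 0.1002]
box 636 ztop 0.0536 min [0.49  0.225 0.005] max [0.605 0.357 0.056] topmid [0.5532 0.2718 0.0518]
loupe 124 ztop 0.0387 min [0.647 0.115 0.005] max [0.685 0.153 0.042] topmid [0.6667 0.1339 0.0373]
tile 707 ztop 0.0126 min [ 0.662 -0.068  0.005] max [0.779 0.047 0.014] topmid [ 0.722  -0.0105  0.0104]
prism 113 ztop 0.049 min [ 0.328 -0.11   0.006] max [ 0.401 -0.052  0.051] topmid [ 0.3792 -0.0901  0.0472]
cover 546 ztop 0.0554 min [ 0.337 -0.515  0.005] max [ 0.454 -0.424  0.065] topmid [ 0.4119 -0.4695  0.0575]
jar 539 ztop 0.078 min [ 0.6
[... 757 characters left out ...]
0.503 0.213 0.005] max [0.614 0.321 0.054] topmid [0.5482 0.2756 0.0504]
loupe 199 ztop 0.0368 min [0.645 0.116 0.005] max [0.682 0.156 0.038] topmid [0.6633 0.1359 0.0345]
prism 165 ztop 0.0476 min [ 0.356 -0.101  0.015] max [ 0.398 -0.067  0.049] topmid [ 0.3761 -0.0839  0.0455]
jar 354 ztop 0.077 min [ 0.679 -0.366  0.005] max [ 0.741 -0.31   0.079] topmid [ 0.711  -0.3403  0.0755]
tile 683 ztop 0.011 min [ 0.661 -0.067  0.005] max [0.774 0.05  0.013] topmid [ 0.7171 -0.0087  0.009 ]
cover 380 ztop 0.056 min [ 0.358 -0.488  0.005] max [ 0.447 -0.419  0.067] topmid [ 0.4019 -0.4632  0.0586]
driver 917 ztop 0.0263 min [0.421 0.45  0.006] max [0.623 0.478 0.028] topmid [0.4717 0.4644 0.0243]
```

View pics/a.png

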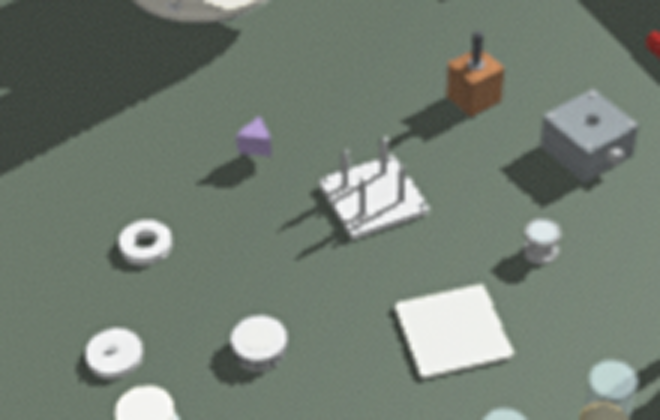

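The crop confirms which is which: the spacer has its bore at crop (145,240), the disc its stud at (112,350) and the pod body is the taller white-topped part at (258,338). I still need the nest's yaw.

```bash
python3 - <<'E'
from h import *
import pickle
cs=pickle.load(open('c0.pkl','rb'))
for n,s in (('scene',(255,189)),('side',(281,211))):
    c=cs[n]; P=cloud(c); g=c['pixels'].astype(int)
    m=((g.min(2)>140)).astype(np.uint8); 
    k,l,st,ce=cv2.connectedComponentsWithStats(m); 
    w=l[s[1]-6:s[1]+7,s[0]-6:s[0]+7]; i=np.bincount(w[w>0]).argmax()
    v,u=np.nonzero((l==i)&(P[...,2]<.025)); X=onplane(c,np.c_[u,v],.012)[:,:2]
    r=cv2.minAreaRect((X*1000).astype(np.float32)); print(n,len(u),r)
    # posts: points z>40mm
    q=(P[...,2]>.045)&(P[...,2]<.08)&(np.hypot(P[...,0]-.505,P[...,1]-.006)<.05)
    k,l,st,ce=cv2.connectedComponentsWithStats(q.astype(np.uint8))
    for j in range(1,k): print(P[l==j].mean(0).round(3),st[j,4])
E
```

```text
scene 511 ((506.6575622558594, 6.882785797119141), (99.84261322021484, 104.29598236083984), 87.55955505371094)
[0.485 0.029 0.058] 16
[ 0.483 -0.019  0.058] 14
[0.535 0.026 0.057] 16
[ 0.532 -0.021  0.057] 16
side 686 ((504.2720642089844, -6.096336364746094), (144.36399841308594, 97.71063995361328), 88.4937515258789)
[ 0.526 -0.016  0.057] 27
[ 0.478 -0.014  0.058] 24
[0.529 0.032 0.057] 25
[0.48  0.035 0.058] 26
```

drive_tool(deltas="0 0 0 0 0 0.8 1; -0.14 0.06 0 0 0 0.8 1; -0.14 0.06 0 0 0 0 1", force=40)

```text
t: 0.52
position: [0.2572, -0.4649, 0.231]
ee_rot: [-0.0, -0.043, 0.999, 0.0]
ft_force: [0.3, -1.1, 0.7]
gripper_width: 0.997
grasp_force: 0.0
```

drive_tool(deltas="-0.116 0.089 0 0 0 0.55 1; -0.116 0.089 0 0 0 0.55 1; -0.116 0.089 0 0 0 0 1; -0.116 0.089 0 0 0 0 1; -0.116 0.089 0 0 0 0 1; -0.116 0.089 0 0 0 0 1; -0.116 0.089 0 0 0 0 1; -0.116 0.089 0 0 0 0 1; 0 0 0 0 0 0 1; 0 0 0 0 0 0 1")

```text
t: 1.78
position: [0.6325, -0.1881, 0.2307]
ee_rot: [-0.001, 0.021, 1.0, -0.0]
ft_force: [-1.1, 0.2, -0.3]
gripper_width: 1.0
grasp_force: 0.0
```

```bash
cat >> h.py <<'E'
def move(o,tgt):
    "tool-axis shift to world tgt, in units of 0.4 m"
    from scipy.spatial.transform import Rotation as R
    w,x,y,z=o['ee_rot']; r=R.from_quat([x,y,z,w]); M=r.as_matrix()
    print('pos',np.round(o['position'],4),'y-heading',round(np.degrees(np.arctan2(M[1,1],M[0,1])),2),'tilt',np.degrees(np.arccos(-M[2,2])).round(2),'units',(M.T@(np.array(tgt)-o['position'])/.4).round(4))
def whites(c,z,amin=300,thr=130):
    "bright blobs: ellipse centre/size on plane z"
    m=(c['pixels'].min(2)>thr).astype(np.uint8)
    for k in cv2.findContours(m,cv2.RETR_EXTERNAL,cv2.CHAIN_APPROX_NONE)[0]:
        if cv2.contourArea(k)<amin: continue
        X=onplane(c,k.reshape(-1,2),z)[:,:2]*1000
        (a,r)=cv2.minEnclosingCircle(X.astype(np.float32)); e=cv2.fitEllipse(X.astype(np.float32))
        print('blob px',k.reshape(-1,2).mean(0).round(),'circ',np.round(a,1),round(r,1),'ell',np.round(e[0],1),np.round(e[1],1))
E
python3 - <<'E'
from h import *
c=cam('wrist'); save(c,'w1.png'); whites(c,.022); move(c['o'],[.642,-.199,.1])
P=cloud(c); q=(P[...,2]>.016)&(P[...,2]<.03)&(np.hypot(P[...,0]-.644,P[...,1]+.199)<.04)
print(P[q].min(0),P[q].max(0),np.median(P[q],0),q.sum())
E
```

```text
blob px [115. 242.] circ [ 724.8 -357.2] 54.5 ell [ 725.3 -357. ] [ 53.1 119. ]
blob px [413. 220.] circ [713.2 -15.7] 67.2 ell [712.4 -14.7] [108.3 113.5]
blob px [247. 171.] circ [ 645.4 -199.7] 28.3 ell [ 645.4 -199.7] [54.8 55.6]
blob px [116. 117.] circ [ 582.7 -331.7] 29.0 ell [ 582.8 -331.8] [53.5 57.3]
blob px [443.  69.] circ [544.5  -0.7] 46.7 ell [546.3  21.3] [ 17.3 114.9]
blob px [446.  30.] circ [506.4   0.8] 51.9 ell [509.5   8.1] [ 39.8 115.1]
pos [ 0.6325 -0.1881  0.2307] y-heading 87.54 tilt 0.07 units [-0.0252 -0.0261  0.3268]
[ 0.61791233 -0.22752701  0.01607642] [ 0.67322535 -0.17215095  0.02554756] [ 0.64401471 -0.2000146   0.02281709] 2146
```

View pics/w1.png

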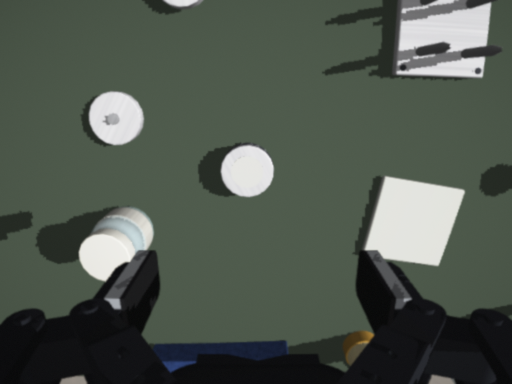

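The wrist picture shows the pod body at (247,171), so it lies at (0.645,-0.1995) with its top at 0.023, as expected. The disc is at (116,117), the jar at (115,242) and the tile at (413,220). The space around the body is clear, so I'll grasp it.

drive_tool(deltas="-0.0165 -0.0135 0.12 0 0 0 1; -0.0165 -0.0135 0.13 0 0 0 1; 0 0 0.13 0 0 0 1; 0 0 0.12 0 0 0 1; 0 0 0.064 0 0 0 1; 0 0 0 0 0 0 1; 0 0 0 0 0 0 0; 0 0 0 0 0 0 0; 0 0 0 0 0 0 0; 0 0 0 0 0 0 0", force=40)

```text
t: 3.08
position: [0.6468, -0.2002, 0.0086]
ee_rot: [0.002, 0.021, 1.0, -0.001]
ft_force: [-2.0, -0.5, 6.6]
gripper_width: 0.637
grasp_force: 42.5
```

drive_tool(deltas="0 0 -0.05 0 0 0 0; 0 0 -0.1 0 0 0 0; 0 0 -0.13 0 0 0 0; 0 0 -0.1 0 0 0 0;0 0 0 0 0 0 0")

```text
t: 3.7
position: [0.6476, -0.1999, 0.163]
ee_rot: [0.005, 0.021, 1.0, -0.001]
ft_force: [-0.0, 0.1, -2.3]
gripper_width: 0.633
grasp_force: 42.6
```

```bash
python3 - <<'E'
from h import *
o=telemetry.get_obs(); move(o,[.506,.0065,.16]); print(o['ft_force'],o['gripper_width'],o['grasp_force'])
E
```

```text
pos [ 0.6476 -0.1999  0.163 ] y-heading 87.54 tilt 0.54 units [0.3759 0.5004 0.0035]
[-0.02201611  0.0990533  -2.34182988] 0.6325293926816722 42.64147996902466
```

drive_tool(deltas="0.075 0.1 0 0 0 0 0; 0.075 0.1 0 0 0 0 0; 0.075 0.1 0 0 0 0 0; 0.075 0.05 0 0 0 0 0; 0 0 0 0 0 0 0; 0 0 0 0 0 0 0")

```text
t: 4.45
position: [0.5316, -0.0544, 0.1575]
ee_rot: [-0.0, 0.021, 1.0, 0.0]
ft_force: [1.0, 0.5, -1.7]
gripper_width: 0.634
grasp_force: 42.7
```

```bash
python3 - <<'E'
from h import *
c=cam('wrist'); save(c,'w2.png'); move(c['o'],[.506,.0065,.16])
P=cloud(c); q=(np.hypot(P[...,0]-.506,P[...,1]-.0065)<.09)&(P[...,2]>.006)&(P[...,2]<.018)
print(q.sum(),[np.round(a,4) for a in cv2.minAreaRect((P[q][:,:2]*1000).astype(np.float32))])
q=(np.hypot(P[...,0]-.506,P[...,1]-.0065)<.06)&(P[...,2]>.055)&(P[...,2]<.085)
k,l,st,ce=cv2.connectedComponentsWithStats(q.astype(np.uint8))
for j in range(1,k): print(P[l==j].mean(0).round(4),st[j,4])
E
```

```text
pos [ 0.5316 -0.0544  0.1575] y-heading 87.54 tilt 0.0 units [ 0.0706  0.1494 -0.0062]
11117 [array([506.0073,   5.9062]), array([96.0832, 95.4148]), np.float64(87.3394)]
[ 0.4795 -0.0184  0.0638] 152
[0.4821 0.0289 0.0634] 183
[ 0.5273 -0.0204  0.0636] 147
[0.5298 0.0275 0.0633] 172
```

View pics/w2.png

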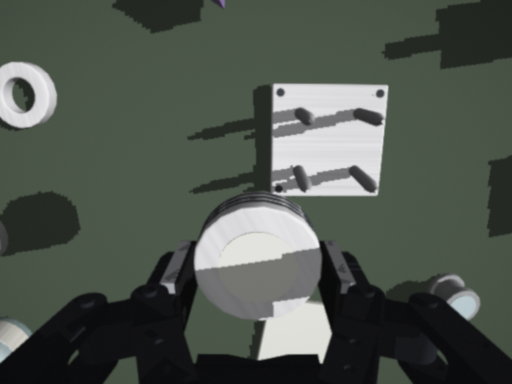

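The wrist picture shows the body gripped level at (258,262) and the nest at (330,140), centred at (0.506,0.0055) with a 2.7° turn that matches the tool. Before lowering I'll measure how far the body sits from the TCP.

```bash
cat >> h.py <<'E'
def held(c,r=.045,dz=(-.03,.05)):
    "held round part: top height and circle centre, rel. to TCP, world axes"
    P=cloud(c); t=np.array(c['o']['position']); D=P-t
    q=(np.hypot(D[...,0],D[...,1])<r)&(D[...,2]>dz[0])&(D[...,2]<dz[1])&(c['pixels'].min(2)>90)
    m=cv2.morphologyEx(q.astype(np.uint8),cv2.MORPH_OPEN,np.ones((5,5)))
    k,l,st,ce=cv2.connectedComponentsWithStats(m); i=1+st[1:,4].argmax()
    z=np.median(D[l==i][:,2]); X=D[(l==i)&(np.abs(D[...,2]-z)<.004)]
    h=cv2.convexHull((X[:,:2]*1000).astype(np.float32)); print('held top z rel',z.round(4),'centre',np.round(cv2.minEnclosingCircle(h)[0],1),'r',round(cv2.minEnclosingCircle(h)[1],1),'x',X[:,0].min().round(4),X[:,0].max().round(4),'y',X[:,1].min().round(4),X[:,1].max().round(4))
E
python3 - <<'E'
from h import *
held(cam('wrist'))
E
```

```text
held top z rel 0.0142 centre [-1.1  0.2] r 28.3 x -0.0291 0.0262 y -0.0276 0.0267
```

drive_tool(deltas="0.034 0.0735 0 0 0 0 0; 0.034 0.0735 0 0 0 0 0; 0 0 0.07 0 0 0 0; 0 0 0.05 0 0 0 0; 0 0 0 0 0 0 0; 0 0 0 0 0 0 0")

```text
t: 5.3
position: [0.5079, 0.0052, 0.1104]
ee_rot: [0.001, 0.022, 1.0, -0.0]
ft_force: [-0.1, -0.2, -0.7]
gripper_width: 0.632
grasp_force: 42.9
```

drive_tool(deltas="0.002 0 0.06 0 0 0 0; 0 0 0.06 0 0 0 0; 0 0 0.05 0 0 0 0; 0 0 0.03 0 0 0 0; 0 0 0.018 0 0 0 0; 0 0 0 0 0 0 0; 0 0 0 0 0 0 0")

```text
t: 6.18
position: [0.5068, 0.0057, 0.0232]
ee_rot: [0.001, 0.021, 1.0, 0.0]
ft_force: [-1.4, -0.0, -1.7]
gripper_width: 0.632
grasp_force: 42.9
```

drive_tool(deltas="0 0 0.008 0 0 0 0; 0 0 0 0 0 0 0; 0 0 0 0 0 0 0.9; 0 0 0 0 0 0 1; 0 0 -0.02 0 0 0 1; 0 0 -0.08 0 0 0 1; 0 0 -0.14 0 0 0 1; 0 0 -0.14 0 0 0 1; 0 0 0 0 0 0 1; 0 0 0 0 0 0 1")

```text
t: 7.42
position: [0.5059, 0.0056, 0.1713]
ee_rot: [0.0, 0.022, 1.0, 0.0]
ft_force: [0.6, 0.3, 0.4]
gripper_width: 1.003
grasp_force: 0.0
```

```bash
cat > n.py <<'E'
from h import *
c=cam('wrist'); P=cloud(c); N=np.array([.506,.0055])
q=(np.hypot(P[...,0]-N[0],P[...,1]-N[1])<.0285)&(P[...,2]>.02)&(P[...,2]<.08)&(c['pixels'].min(2)>110)
X=P[q]; z=np.median(X[:,2]); X=X[np.abs(X[:,2]-z)<.006]
A=np.linalg.lstsq(np.c_[X[:,:2]-N,np.ones(len(X))],X[:,2],rcond=None)[0]
print('nest stack top',z.round(4),'plane z0,slope',A.round(4),'mid',((X.min(0)+X.max(0))/2).round(4),np.ptp(X[:,:2],axis=0).round(4))
save(c,'nest_%d.png'%(c['o']['t']*100))
move(c['o'],[.451,-.254,.2]); q=(P[...,2]>.008)&(P[...,2]<.02)&(np.hypot(P[...,0]-.451,P[...,1]+.254)<.045)
if q.sum()>50: print('ring',P[q].min(0),P[q].max(0))
E
python3 n.py
```

```text
nest stack top 0.0348 plane z0,slope [0.0047 0.0011 0.0348] mid [0.5058 0.0055 0.0331] [0.0553 0.0553]
pos [0.5059 0.0056 0.1713] y-heading 87.51 tilt 0.03 units [ 0.1089 -0.6543 -0.0721]
ring [ 0.4396747  -0.237982    0.00800941] [ 0.47394612 -0.22539538  0.01591109]
```

Step 1 looks done: the body's top is at 0.035, flat and centred. Next is the spacer.

drive_tool(deltas="0.0218 -0.131 0 0 0 0 1; 0.0218 -0.131 0 0 0 0 1; 0.0218 -0.131 0 0 0 0 1; 0.0218 -0.131 0 0 0 0 1; 0.0218 -0.131 0 0 0 0 1; 0 0 0 0 0 0 1; 0 0 0 0 0 0 1")

```text
t: 8.35
position: [0.4506, -0.2542, 0.17]
ee_rot: [-0.001, 0.022, 1.0, 0.0]
ft_force: [-0.2, 0.3, 0.6]
gripper_width: 1.001
grasp_force: 0.0
```

```bash
python3 - <<'E'
from h import *
c=cam('wrist'); whites(c,.014); move(c['o'],[.451,-.254,0])
P=cloud(c)
for n,(x,y) in dict(ring=(.451,-.254),disc=(.584,-.335)).items():
    q=(P[...,2]>.009)&(P[...,2]<.022)&(np.hypot(P[...,0]-x,P[...,1]-y)<.045)
    print(n,q.sum(),P[q].min(0).round(4),P[q].max(0).round(4),np.median(P[q],0).round(4))
E
```

```text
blob px [184. 297.] circ [ 579.9 -336.1] 31.7 ell [ 580.9 -335.3] [53.5 62.4]
blob px [497. 179.] circ [466.9 -25.7] 18.9 ell [467.1 -27. ] [25.9 34.3]
blob px [258. 172.] circ [ 451.8 -253.6] 28.6 ell [ 451.9 -254. ] [54.9 56.2]
blob px [473.  80.] circ [377.4 -64.4] 24.3 ell [377.8 -64.6] [36.7 39.2]
pos [ 0.4506 -0.2542  0.17  ] y-heading 87.48 tilt 0.15 units [-2.000e-03  1.000e-04  4.251e-01]
ring 2118 [ 0.4244 -0.2821  0.0091] [ 0.4799 -0.2268  0.0172] [ 0.451  -0.2546  0.0145]
disc 1917 [ 0.5555 -0.3649  0.009 ] [ 0.6117 -0.3104  0.0188] [ 0.5815 -0.3365  0.0126]
```

drive_tool(deltas="-0.0035 0 0.12 0 0 0 1; 0 0 0.13 0 0 0 1; 0 0 0.12 0 0 0 1; 0 0 0.046 0 0 0 1; 0 0 0 0 0 0 1; 0 0 0 0 0 0 1")

```text
t: 9.15
position: [0.4538, -0.254, 0.0059]
ee_rot: [0.001, 0.021, 1.0, -0.0]
ft_force: [-0.1, -1.1, 1.3]
gripper_width: 1.002
grasp_force: 0.0
```

drive_tool(deltas="0.004 0 0.012 0 0 0 1; 0 0 0 0 0 0 1; 0 0 0 0 0 0 0; 0 0 0 0 0 0 0; 0 0 0 0 0 0 0; 0 0 0 0 0 0 0")

```text
t: 9.9
position: [0.4513, -0.2544, 0.001]
ee_rot: [0.0, 0.021, 1.0, -0.0]
ft_force: [-0.5, 1.2, 7.2]
gripper_width: 0.632
grasp_force: 41.0
```

drive_tool(deltas="0 0 -0.05 0 0 0 0; 0 0 -0.12 0 0 0 0; 0 0 -0.13 0 0 0 0; 0 0 -0.1 0 0 0 0; -0.0218 0.131 0 0 0 0 0; -0.0218 0.131 0 0 0 0 0; -0.0218 0.131 0 0 0 0 0; 0 0 0 0 0 0 0; 0 0 0 0 0 0 0")

```text
t: 11.02
position: [0.4839, -0.0983, 0.16]
ee_rot: [-0.0, 0.021, 1.0, -0.0]
ft_force: [-0.0, -0.4, -0.7]
gripper_width: 0.633
grasp_force: 42.4
```

```bash
python3 - <<'E'
from h import *
c=cam('wrist'); held(c); save(c,'w3.png'); move(c['o'],[.506,.0055,.12])
E
```

```text
held top z rel 0.0134 centre [0.7 0.2] r 28.1 x -0.0274 0.0288 y -0.0275 0.0263
pos [ 0.4839 -0.0983  0.16  ] y-heading 87.57 tilt 0.02 units [-0.0442  0.2617  0.1   ]
```

View pics/w3.png

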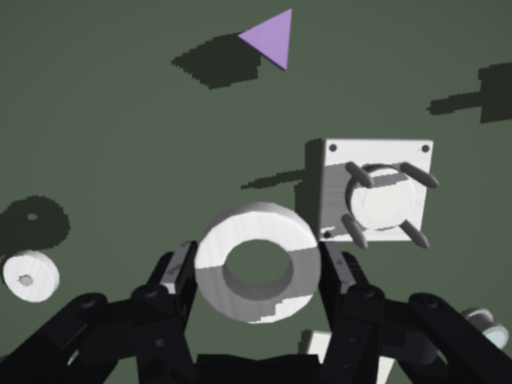

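The picture shows the spacer gripped level at (258,262) and the body sitting in the nest at (383,197) between the posts. I'll take it over the nest.

drive_tool(deltas="-0.0215 0.131 0 0 0 0 0; -0.0215 0.131 0 0 0 0 0; 0 0 0.07 0 0 0 0; 0 0 0.04 0 0 0 0; 0 0 0 0 0 0 0; 0 0 0 0 0 0 0")

```text
t: 11.82
position: [0.5063, 0.0048, 0.1169]
ee_rot: [0.001, 0.022, 1.0, -0.0]
ft_force: [0.2, -0.2, -0.4]
gripper_width: 0.634
grasp_force: 42.5
```

drive_tool(deltas="0.0015 0.0015 0.06 0 0 0 0; 0 0 0.06 0 0 0 0; 0 0 0.04 0 0 0 0; 0 0 0.03 0 0 0 0; 0 0 0.01 0 0 0 0; 0 0 0 0 0 0 0; 0 0 0 0 0 0 0")

```text
t: 12.7
position: [0.5057, 0.0063, 0.0368]
ee_rot: [0.001, 0.021, 1.0, 0.0]
ft_force: [-0.0, 0.2, -1.2]
gripper_width: 0.632
grasp_force: 42.5
```

drive_tool(deltas="0 0 0.005 0 0 0 0; 0 0 0 0 0 0 0; 0 0 0 0 0 0 0.9; 0 0 0 0 0 0 1; 0 0 -0.02 0 0 0 1; 0 0 -0.08 0 0 0 1; 0 0 -0.14 0 0 0 1; 0 0 -0.13 0 0 0 1; 0 0 0 0 0 0 1; 0 0 0 0 0 0 1")

```text
t: 13.95
position: [0.5048, 0.0063, 0.182]
ee_rot: [-0.0, 0.022, 1.0, 0.0]
ft_force: [-0.3, -0.8, -0.4]
gripper_width: 1.0
grasp_force: 0.0
```

```bash
python3 n.py; python3 -c "
from h import *
move(telemetry.get_obs(),[.5835,-.337,.1])"
```

```text
nest stack top 0.048 plane z0,slope [0.0051 0.0032 0.0483] mid [0.5065 0.0061 0.0465] [0.0552 0.0551]
pos [0.5048 0.0063 0.182 ] y-heading 87.52 tilt 0.03 units [ 0.1063 -0.6559 -0.0452]
pos [0.5045 0.0061 0.1813] y-heading 87.51 tilt 0.09 units [-0.2349 -0.8485  0.203 ]
```

Spacer seated: its top is at 0.048, flat. Next is the disc.

drive_tool(deltas="-0.0336 -0.1212 0 0 0 0 1; -0.0336 -0.1212 0 0 0 0 1; -0.0336 -0.1212 0 0 0 0 1; -0.0336 -0.1212 0 0 0 0 1; -0.0336 -0.1212 0 0 0 0 1; -0.0336 -0.1212 0 0 0 0 1; -0.0336 -0.1212 0 0 0 0 1; 0 0 0 0 0 0 1; 0 0 0 0 0 0 1")

```text
t: 15.12
position: [0.584, -0.3367, 0.1804]
ee_rot: [-0.001, 0.022, 1.0, 0.001]
ft_force: [0.4, 0.1, -0.1]
gripper_width: 0.999
grasp_force: 0.0
```

```bash
python3 - <<'E'
from h import *
c=cam('wrist'); whites(c,.012); move(c['o'],[.5835,-.337,0])
P=cloud(c)
q=(P[...,2]>.008)&(P[...,2]<.022)&(np.hypot(P[...,0]-.5835,P[...,1]+.337)<.04)
print(q.sum(),P[q].min(0).round(4),P[q].max(0).round(4),np.median(P[q],0).round(4))
E
```

```text
blob px [259. 309.] circ [ 742.1 -343. ] 58.4 ell [ 749.6 -342.1] [ 61.1 118.8]
blob px [257. 167.] circ [ 583.8 -336.9] 28.8 ell [ 583.8 -337.4] [55.2 56.5]
pos [ 0.584  -0.3367  0.1804] y-heading 87.5 tilt 0.16 units [-1.00e-04 -1.30e-03  4.51e-01]
2731 [ 0.556  -0.3653  0.008 ] [ 0.6111 -0.31    0.0194] [ 0.5827 -0.3377  0.0126]
```

drive_tool(deltas="0 0 0.12 0 0 0 1; 0 0 0.13 0 0 0 1; 0 0 0.13 0 0 0 1; 0 0 0.055 0 0 0 1; 0 0 0 0 0 0 1; 0 0 0 0 0 0 1")

```text
t: 15.92
position: [0.5856, -0.3368, 0.01]
ee_rot: [0.001, 0.021, 1.0, -0.001]
ft_force: [1.0, 0.4, 0.4]
gripper_width: 0.998
grasp_force: 0.0
```

drive_tool(deltas="0.004 0 0.024 0 0 0 1; 0 0 0 0 0 0 1; 0 0 0 0 0 0 0; 0 0 0 0 0 0 0; 0 0 0 0 0 0 0; 0 0 0 0 0 0 0")

```text
t: 16.68
position: [0.5834, -0.3372, -0.0007]
ee_rot: [0.001, 0.022, 1.0, -0.0]
ft_force: [-0.2, -0.1, 4.3]
gripper_width: 0.63
grasp_force: 42.6
```

drive_tool(deltas="0 0 -0.05 0 0 0 0; 0 0 -0.12 0 0 0 0; 0 0 -0.13 0 0 0 0; 0 0 -0.1 0 0 0 0; 0.0336 0.1212 0 0 0 0 0; 0.0336 0.1212 0 0 0 0 0; 0.0336 0.1212 0 0 0 0 0; 0.0336 0.1212 0 0 0 0 0; 0.0336 0.1212 0 0 0 0 0;0.0336 0.1212 0 0 0 0 0; 0 0 0 0 0 0 0; 0 0 0 0 0 0 0")

```text
t: 18.18
position: [0.5147, -0.0427, 0.1582]
ee_rot: [-0.0, 0.021, 1.0, -0.0]
ft_force: [-0.9, -0.2, -0.6]
gripper_width: 0.633
grasp_force: 42.5
```

```bash
python3 - <<'E'
from h import *
c=cam('wrist'); held(c); save(c,'w4.png'); move(c['o'],[.5065,.0057,.12])
E
```

```text
held top z rel 0.0132 centre [ 0.6 -0.6] r 28.3 x -0.0274 0.0285 y -0.0276 0.0268
pos [ 0.5147 -0.0427  0.1582] y-heading 87.56 tilt 0.03 units [0.0257 0.1201 0.0955]
```

View pics/w4.png

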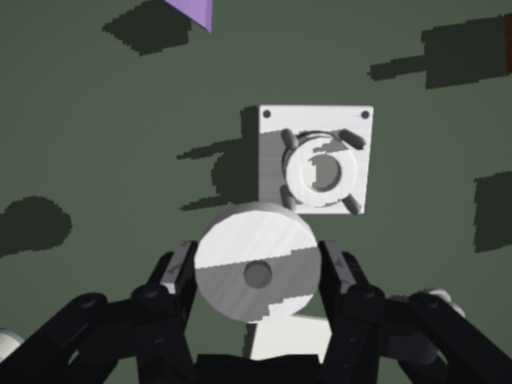

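The disc is gripped level, stud up, at (258,262), and the spacer lies flat on the body at (322,170).

drive_tool(deltas="0.027 0.121 0 0 0 0 0; 0 0 0.07 0 0 0 0; 0 0 0.04 0 0 0 0; 0 0 0 0 0 0 0; 0 0 0 0 0 0 0")

```text
t: 18.85
position: [0.5068, 0.0054, 0.1151]
ee_rot: [0.0, 0.022, 1.0, -0.0]
ft_force: [-0.3, 1.3, -1.5]
gripper_width: 0.633
grasp_force: 42.7
```

drive_tool(deltas="0.002 0 0.05 0 0 0 0; 0 0 0.05 0 0 0 0; 0 0 0.04 0 0 0 0; 0 0 0.022 0 0 0 0; 0 0 0 0 0 0 0; 0 0 0 0 0 0 0")

```text
t: 19.6
position: [0.5061, 0.0061, 0.0505]
ee_rot: [0.001, 0.022, 1.0, 0.0]
ft_force: [0.1, -0.4, -0.9]
gripper_width: 0.632
grasp_force: 42.7
```

drive_tool(deltas="0 0 0.008 0 0 0 0; 0 0 0 0 0 0 0; 0 0 0 0 0 0 0.9; 0 0 0 0 0 0 1; 0 0 -0.02 0 0 0 1; 0 0 -0.08 0 0 0 1; 0 0 -0.14 0 0 0 1; 0 0 -0.13 0 0 0 1; 0 0 0 0 0 0 1; 0 0 0 0 0 0 1")

```text
t: 20.85
position: [0.5051, 0.0062, 0.1945]
ee_rot: [-0.0, 0.022, 1.0, 0.0]
ft_force: [-0.5, 0.4, 0.3]
gripper_width: 1.001
grasp_force: 0.0
```

```bash
python3 n.py; python3 - <<'E'
from h import *
c=cam('wrist'); move(c['o'],[.403,.201,.25])
s=cam('side'); save(s,'s2.png')
for c in (s,cam('scene')):
    P=cloud(c); g=c['pixels']
    q=(np.hypot(P[...,0]-.404,P[...,1]-.201)<.015)&(P[...,2]>.068)&(P[...,2]<.11); print('stylus',q.sum(),P[q].mean(0).round(4),P[q].max(0).round(4))
    hsv=cv2.cvtColor(g,cv2.COLOR_RGB2HSV); b=(np.hypot(P[...,0]-.404,P[...,1]-.201)<.05)&(np.abs(P[...,2]-.056)<.006)&(hsv[...,1]>110)
    v,u=np.nonzero(b); X=onplane(c,np.c_[u,v],.055); print('block',[np.round(a,1) for a in cv2.minAreaRect((X[:,:2]*1000).astype(np.float32))])
    b=(np.hypot(P[...,0]-.551,P[...,1]-.273)<.07)&(np.abs(P[...,2]-.052)<.006)
    v,u=np.nonzero(b); X=onplane(c,np.c_[u,v],.05); print('box',[np.round(a,1) for a in cv2.minAreaRect((X[:,:2]*1000).astype(np.float32))])
    d=(b|True)&(g.max(2)<75); X=onplane(c,np.argwhere(d)[:,::-1],.05); X=X[np.hypot(X[:,0]-.55,X[:,1]-.274)<.02]; print('hole dark',len(X),X.mean(0).round(4) if len(X) else '')
E
```

```text
nest stack top 0.0605 plane z0,slope [0.0074 0.0008 0.0608] mid [0.5065 0.0059 0.0607] [0.0553 0.0549]
pos [0.5051 0.0062 0.1945] y-heading 87.52 tilt 0.03 units [ 0.1069 -0.6557 -0.0142]
pos [0.5047 0.0061 0.1937] y-heading 87.52 tilt 0.09 units [ 0.2754  0.4758 -0.1403]
stylus 80 [0.4032 0.2055 0.0918] [0.4107 0.2099 0.107 ]
block [array([404.2, 203.6]), array([49. , 54.5]), np.float64(8.9)]
box [array([548.5, 276.6]), array([81.2, 84. ]), np.float64(8.5)]
hole dark 3 [0.5509 0.2826 0.05  ]
stylus 37 [0.4092 0.1984 0.091 ] [0.4158 0.2061 0.109 ]
block [array([410.1, 199.6]), array([52.8, 51.7]), np.float64(9.5)]
box [array([553.9, 272.2]), array([85.3, 82.8]), np.float64(9.7)]
hole dark 0
```

The stack is complete, with the disc's top at 0.0605, flat and centred. Now the stylus.

drive_tool(deltas="0.04 0.126 -0.035 0 0 0 1; 0.04 0.126 -0.035 0 0 0 1; 0.04 0.126 -0.035 0 0 0 1; 0.04 0.126 -0.035 0 0 0 1; 0 0 0 0 0 0 1; 0 0 0 0 0 0 1")

```text
t: 21.8
position: [0.4499, 0.21, 0.2497]
ee_rot: [-0.001, 0.021, 1.0, -0.001]
ft_force: [-0.2, -0.7, 0.2]
gripper_width: 1.003
grasp_force: 0.0
```

```bash
cat > st.py <<'E'
from h import *
c=cam('wrist'); save(c,'w5_%d.png'%(c['o']['t']*100)); P=cloud(c); g=c['pixels']
q=(np.hypot(P[...,0]-.405,P[...,1]-.202)<.02)&(P[...,2]>.095)&(P[...,2]<.115)
print('stylus top',q.sum(),P[q].min(0).round(4),P[q].max(0).round(4),np.median(P[q],0).round(4))
b=(np.hypot(P[...,0]-.405,P[...,1]-.202)<.05)&(np.abs(P[...,2]-.0555)<.006)
print('block',np.median(P[b][:,2]),[np.round(a,1) for a in cv2.minAreaRect((P[b][:,:2]*1000).astype(np.float32))])
b=(np.hypot(P[...,0]-.551,P[...,1]-.2745)<.065)&(np.abs(P[...,2]-.0505)<.006)
print('box',np.median(P[b][:,2]),[np.round(a,1) for a in cv2.minAreaRect((P[b][:,:2]*1000).astype(np.float32))])
b=(np.hypot(P[...,0]-.551,P[...,1]-.2745)<.02)&(P[...,2]<.044)
if b.sum(): X=onplane(c,np.argwhere(b)[:,::-1],.05); print('hole',b.sum(),((X.min(0)+X.max(0))/2).round(4),np.ptp(X,axis=0).round(4),P[b][:,2].min())
move(c['o'],[.405,.202,.066])
E
python3 st.py; ls pics
```

```text
stylus top 228 [0.3985 0.1944 0.0951] [0.412  0.2079 0.1079] [0.4051 0.2013 0.1052]
block 0.05557105486212441 [array([405.9, 201.1]), array([49.8, 50.3]), np.float64(9.0)]
box 0.05064184134307598 [array([551.1, 274.7]), array([81.3, 80.3]), np.float64(8.5)]
hole 94 [0.5496 0.2741 0.05  ] [0.0113 0.0122 0.    ] 0.02775353614668391
pos [0.4499 0.21   0.2497] y-heading 87.56 tilt 0.1 units [ 0.1106 -0.0243  0.4594]
a.png
nest_1395.png
nest_2085.png
nest_742.png
s2.png
scene0.png
side0.png
w1.png
w2.png
w3.png
w4.png
w5_2180.png
wrist0.png
```

drive_tool(deltas="0.11 -0.027 0.05 0 0 0 1; 0 0 0.13 0 0 0 1; 0 0 0.13 0 0 0 1; 0 0 0.1 0 0 0 1; 0 0 0.04 0 0 0 1; 0 0 0 0 0 0 1; 0 0 0 0 0 0 1")

```text
t: 22.72
position: [0.4065, 0.2011, 0.0713]
ee_rot: [0.001, 0.022, 1.0, 0.0]
ft_force: [-0.3, -1.1, -0.3]
gripper_width: 1.003
grasp_force: 0.0
```

drive_tool(deltas="0.002 0 0.008 0 0 0 1; 0 0 0 0 0 0 0; 0 0 0 0 0 0 0; 0 0 0 0 0 0 0; 0 0 0 0 0 0 0; 0 0 0 0 0 0 0; 0 0 0 0 0 0 0", force=80)

```text
t: 23.6
position: [0.4051, 0.2015, 0.0675]
ee_rot: [0.0, 0.022, 1.0, 0.0]
ft_force: [-0.5, -0.2, 2.9]
gripper_width: 0.137
grasp_force: 77.8
```

drive_tool(deltas="0 0 -0.04 0 0 0 0; 0 0 -0.09 0 0 0 0; 0 0 -0.1 0 0 0 0; 0 0 0 0 0 0 0; -0.119 0.066 0 0 0 0 0; -0.119 0.066 0 0 0 0 0; -0.119 0.066 0 0 0 0 0; 0 0 0 0 0 0 0; 0 0 0 0 0 0 0")

```text
t: 24.72
position: [0.5504, 0.274, 0.1577]
ee_rot: [-0.001, 0.022, 1.0, -0.001]
ft_force: [0.8, -0.6, 0.2]
gripper_width: 0.143
grasp_force: 78.0
```

```bash
python3 - <<'E'
from h import *
o=telemetry.get_obs(); move(o,[.551,.2745,.1])
ims=[]
for n in('side','scene'):
    c=cam(n); p=o['position']; u,v=proj(c,[p[0],p[1],p[2]-.03])[0].astype(int); print(n,u,v)
    a=c['pixels'][v-45:v+45,u-50:u+50]; ims.append(cv2.resize(a,None,fx=4,fy=4,interpolation=cv2.INTER_CUBIC))
    for P in ([p[0],p[1],p[2]-.0575],[.551,.2745,.05]):
        q=(proj(c,P)[0]-[u-50,v-45])*4; cv2.circle(ims[-1],tuple(int(t) for t in q),3,(255,0,0),1)
cv2.imwrite('pics/st.png',np.hstack(ims)[:,:,::-1])
E
```

```text
pos [0.5504 0.274  0.1577] y-heading 87.51 tilt 0.16 units [-0.0019  0.0016  0.1442]
side 225 245
scene 328 148
```

View pics/st.png

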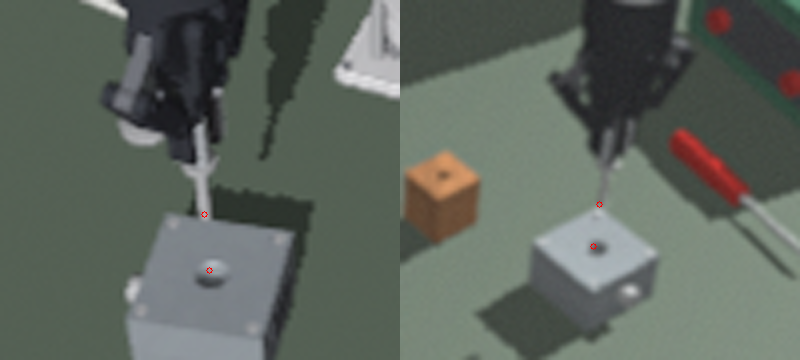

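The crop shows the stylus held upright: its tip is at (207,220) in the left panel and (600,208) in the right. The hole is at (211,274) and (597,247), offset from its prediction by about the same as the tip. They line up, so I'll lower it.

drive_tool(deltas="0 0.001 0.05 0 0 0 0; 0 0 0.05 0 0 0 0; 0 0 0.04 0 0 0 0; 0 0 0 0 0 0 0; 0 0 0 0 0 0 0")

```text
t: 25.45
position: [0.5514, 0.275, 0.1043]
ee_rot: [0.001, 0.021, 1.0, 0.0]
ft_force: [0.6, -0.4, -0.6]
gripper_width: 0.141
grasp_force: 78.0
```

drive_tool(deltas="0 0 0.018 0 0 0 0; 0 0 0.018 0 0 0 0; 0 0 0.008 0 0 0 0; 0 0 0.008 0 0 0 0; 0 0 0.008 0 0 0 0; 0 0 0 0 0 0 0; 0 0 0 0 0 0 0")

```text
t: 26.32
position: [0.5515, 0.2749, 0.0813]
ee_rot: [0.001, 0.021, 1.0, 0.0]
ft_force: [-4.5, -0.9, 12.0]
gripper_width: 0.142
grasp_force: 79.5
```

drive_tool(deltas="0 0 0.002 0 0 0 0; 0 0 0 0 0 0 0; 0 0 0 0 0 0 0; 0 0 0 0 0 0 0")

```text
t: 26.82
position: [0.5517, 0.2749, 0.0812]
ee_rot: [0.001, 0.021, 1.0, 0.0]
ft_force: [-4.8, -1.0, 15.1]
gripper_width: 0.138
grasp_force: 79.6
```

```bash
python3 - <<'E'
from h import *
o=telemetry.get_obs(); print(o['position'],o['ft_force'],o['grasp_force'])
ims=[]
for n,(u,v) in dict(side=(235,235),scene=(300,170)).items():
    c=cam(n); a=c['pixels'][v-55:v+55,u-60:u+60]; ims.append(cv2.resize(a,None,fx=3.3,fy=3.3,interpolation=cv2.INTER_CUBIC))
    P=cloud(c); q=(np.hypot(P[...,0]-.506,P[...,1]-.0057)<.024)&(P[...,2]>.03); print(n,'stack',q.sum(),np.median(P[q],0).round(4))
cv2.imwrite('pics/end.png',np.hstack(ims)[:,:,::-1])
E
```

```text
[0.5517013  0.27485327 0.08118064] [-4.8312831  -1.0163468  15.10415593] 79.59515333175659
side stack 0 [nan nan nan]
scene stack 109 [0.5071 0.0034 0.06  ]
  return _methods._mean(a, axis=axis, dtype=dtype,
  ret = um.true_divide(
```

View pics/end.png

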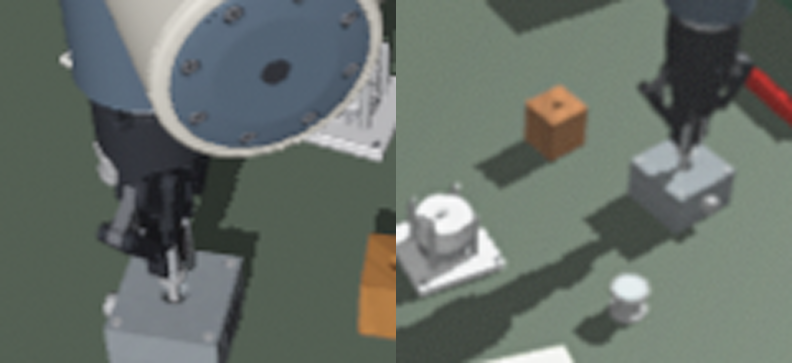

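The stylus is down in the hole at (172,298) in the left panel. It pushes with 15 N, so the button is against its stop, and the stack is intact at (440,215) in the right panel. Handing the job in.

```bash
python3 -c "
from plant import job_done
print(job_done())"
```

```text
the job is handed in; nothing more can be done
None
```

I handed the job in at about 27 s with the pod stacked in the nest (body, spacer, disc stud up) and the gripped stylus holding the button down at about 15 N; the hand-in returned no verdict.

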